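# Tip the parts tote out over the stop lip

### The job

Slide the catch tray in under the end of the chute, centred and square to the stand. Then, without lifting it off the stand, slide the tote squarely up against the stop lip and tip it over the lip so that it comes to rest on its side on the chute, its foot still hooked behind the lip, with all three gearbox parts emptied into the tray. Leave the spray bottle, the can and the housing where they stand.

Things in the scene. Friction and masses are not known exactly. Their poses are not given: they have to be found in the camera images.
- stand: Fixed grey steel tipping stand. Origin on the table, below the middle of the stop lip's rear face; x = tipping direction (level), y across, z up. Flat platform 210 mm wide (y -105 to 105), x -250 to 0, top at height 120 mm, open at the back and sides. A stop lip runs over the full width at x 0 to 6 mm, its top at 142 mm (22 mm above the platform).
- stop (a point): Middle of the stop lip's rear face where it meets the platform (stand x 0, y 0, height 120 mm). Axes as the stand's.
- chute_end (a point): Middle of the chute's free lower end: stand x 70, y 0, height 78 mm. The chute is a steel sheet 5 mm thick, as wide as the platform; it slopes down at 45 degrees for 90 mm from the lip's top to here. Its underside clears the table by 70 mm.
- tray_place (a point): Point on the table below the chute's end where the centre of the tray's underside belongs, tray axes along the stand's (stand x 125, y 0, height 0).
- tote: Loose open-topped grey plastic tote on the platform, 0.3 kg empty, about 0.8 kg with parts. Origin under the centre of the box; x towards the lip (within 0.3 rad of the stand's x), z up out of the mouth. Box 120 (x) by 150 (y) mm outside; its base, 8 mm thick, stands out 20 mm in front only (+x) as a foot flange, walls 4 mm, rim 100 mm above the underside.
- tote_foot (a point): Middle of the front bottom edge of the tote's foot flange (80 mm ahead of its origin): it meets the lip when the tote is home. A tote that comes to the lip askew can jam on one front corner and must be swung square about it (friction about 1).
- tote_rim (a point): Middle of the top outer edge of the tote's back wall (60 mm behind its origin, 100 mm up). Pushed here when home against the lip, the tote turns about its front foot edge, overbalances at about 60 degrees, falls onto the chute and stays hooked there at about 135 degrees.
- tray: Loose aluminium catch tray, 180 (x) by 240 (y) by 50 mm high, walls and floor 4 mm, 0.8 kg. Origin at the centre of its underside; x along its shorter side (within 0.7 rad of the stand's x), z up. It slides on the table and starts on the chute's side of the stand, away from it.
- gear_mid (a point): Centre of the steel gear, 60 mm in diameter, 26 mm thick with its hub, 0.2 kg; lies in the tote at first.
- bearing_mid (a point): Centre of the steel bearing ring, 62 mm outside and 36 mm inside diameter, 18 mm thick, 0.12 kg; lies in the tote at first.
- shaft_mid (a point): Centre of the steel stub shaft, 90 mm long, 24 mm in diameter with a 34 mm collar in the middle, 0.18 kg; lies in the tote at first, across it.
- gear: The gear; origin at the centre of its toothed underside, z its axis.
- bearing: The bearing ring; origin at the centre of its lower face, z its axis.
- shaft: The shaft; origin 17 mm below the middle of its axis as it lies at first; y along its axis.
- sprayer: Bystander: white plastic spray bottle, 68 mm in diameter, 207 mm high with its black head, which reaches 38 mm out from the axis. Stands close beside the stand or beside the place for the tray. Origin under its centre.
- can: Bystander: plain steel can, 64 mm in diameter, 160 mm high. Stands close beside the stand or beside the place for the tray. Origin under its centre.
- housing: Bystander: aluminium gearbox housing, 120 by 94 by 91 mm high, between the robot and the stand. Origin under its centre, x along its long side.
Mind the look-alikes: they are no part of the job. There is more than one size of the tote; the one meant has the size given above.

How it is judged:
By the outcome, as a careful person would: the job done as asked, in the order asked, and still so for the second after the job is handed in, with the robot touching nothing.
It also fails if it takes over 67 s, if anything falls off the work surface, if the arm or the gripper's body presses on something with over 40 N, if the wrist force passes 120 N, or if a joint passes its speed limit or range.

### The arm

A 7-joint arm with a two-finger parallel gripper is mounted at the origin on the work surface. World frame = base frame: x ahead of the robot, y to its left, z up, the work surface at z = 0. Lengths are in m, angles in rad, forces in N, time in s.
With the tool pointing down it reaches from about 0.35 to 0.9 m from the base axis. Payload 8.1 kg.
Tool frame: the origin (TCP) lies midway between the tips of the shut fingers; the grasp point (between the pads) lies arm.tcp_to_grasp behind it (arm.tcp_to_grasp is the distance from the TCP to the grasp point, in m); z points along the fingers, y is the line along which they close (so a half turn about z gives the same grasp; the last joint's range is limited). The gripper opens to 92 mm and grips with 3 to 60 N. Pads are 19 mm wide; open, the fingers measure 130 mm over their backs; the gripper's body (75 mm by 190 mm) begins 47 mm behind the grasp point.
Start: joints at [-1.356, 0.434, 0.025, 1.573, -0.012, 1.134, -0.075], TCP at [0.195, 0.594, 0.227] pointing down, gripper open.
Joint ranges: [-2.62, 2.62], [-0.44, 2.09], [-1.27, 1.32], [0.08, 2.57], [-1.32, 4.46], [0.12, 2], [-2.74, 2.74]. Speed limits (rad/s): [2.22, 2.22, 3.01, 3.01, 3.14, 3.14, 3.14].

### API

Orientations are given as a rotation vector (axis times angle).
In Python, from cell import observe, get_image, arm gives the robot as it stands. The module is installed in compiled form; this text tells all that it offers.
- The arm moves only by the tool drive_tool, never from a script. Its argument "steps" is a list of rows, each a list of 5 numbers: the closure, from 0 (fully open) to 1 (shut), then the shift along the world's x, y, z in mm, then the turn about the world's z in rad. In form: [[hand, x, y, z, roll], ...]. A call has 1 to 20 rows; each row shifts and turns the commanded pose from where the row before left it; what a row does not reach is not made up. A row lasts 1/12 s, in which the tool goes at most 41.7 mm and 7.16 degrees, less where a joint would pass 70% of its speed; a pose out of reach is approached as far as the arm can. A call with a gripper value outside its range is refused whole. The fingers move at their own pace and stop on an object; "grip_force" is the grip in N (left out, the last holds). Time passes only in rows, so rows that do not move let the fingers close. It gives the time, the measured TCP pose, the force, the opening and the grip force at its end, in the units of the state.
- observe(): the state, without advancing time (a new reading comes with each control period).
- get_image(name): name is "side" or "top"; returns a dict with "image" (400x640x3 uint8, red, green, blue), "vfov" (degrees; the focal length in pixels is half the picture's height over the tangent of half this angle, whatever the lens; pixels are square), "cx", "cy" (the principal point, pixels), "xyz" and "attitude" of the camera in the world. Camera axes: x right, y down, z forward; pixel columns grow to the right and rows downward; lengths in m; the calibration is good to about 2 mm. A picture is of the moment at which its call begins. There is no depth.
- arm.sign_off(): hands the job in; it is judged then, once.
The state is a dict: "clock": time; "joints": joint angles; "dq": joint speeds; "joint_efforts": joint torques, N m; "position": TCP position; "ee_rot": TCP orientation; "force": force on the tool from outside, world axes, zero at the start; "ft_torque": the same for the moment, N m; "width": opening from 0.0 (shut) to 1.0 (fully open); "gripper_force": force on a finger pad.
Only numpy, scipy, OpenCV 4.12 (cv2) and the standard library are available. Lean on these libraries where they do the work, as an engineer would, in place of code of your own. Each camera call takes 0.05 s, during which the arm holds its last target. There are 200 camera calls.

## Working session

There is one attempt and no reset: what is moved stays moved. The work goes in short steps, Python scripts to look and compute and a tool call to move; the robot and the scene stay as the last step left them, time stands still between calls to the robot, and variables do not carry over. Pictures are saved under pics/ and viewed, at most 10 in all, crops included, and the job is handed in when it is done.

Besides the shell and the picture viewer there is one more tool, called after "Call:" as a command line: name --pt "numbers of a row" for each row, then --argument value for the rest. drive_tool: Moves the arm, as the interface text tells. Its arguments: {"type":"object","properties":{"steps":{"type":"array"},"grip_force":{"type":"number"}},"required":["steps"]}

```bash
mkdir -p pics
cat > h.py <<'E'
import numpy as np, cv2
from scipy.spatial.transform import Rotation as R
from cell import observe, get_image, arm
def grab(n,save=None):
    d=get_image(n)
    if save: cv2.imwrite('pics/'+save,cv2.cvtColor(d['image'],cv2.COLOR_RGB2BGR))
    return d
def rot(d):
    a=np.array(d['attitude'],float)
    return a if a.shape==(3,3) else R.from_rotvec(a).as_matrix()
def f(d): return 200/np.tan(np.radians(d['vfov'])/2)
def cast(d,u,v,z):
    r=rot(d)@np.array([(u-d['cx'])/f(d),(v-d['cy'])/f(d),1]); o=np.array(d['xyz'])
    return o+r*(z-o[2])/r[2]
def proj(d,p):
    c=rot(d).T@(np.array(p)-np.array(d['xyz'])); return c[:2]/c[2]*f(d)+[d['cx'],d['cy']]
E
python3 - <<'E'
from h import *
for n in('top','side'):
    d=grab(n,n+'0.png'); print(n,d['image'].shape,{k:d[k] for k in d if k!='image'})
print(observe(),arm.tcp_to_grasp)
E
```

```text
top (400, 640, 3) {'vfov': 48.919003022545034, 'cx': 324.5697667931038, 'cy': 194.9172382835836, 'xyz': array([0.39265082, 0.10227357, 1.1894799 ]), 'attitude': array([-2.13782707,  2.14921193, -0.17766701])}
side (400, 640, 3) {'vfov': 45.05071895625106, 'cx': 323.14134385621315, 'cy': 195.58686290208846, 'xyz': array([-0.06424977, -0.78996357,  0.80620638]), 'attitude': array([-2.04974564,  0.63897993, -0.35214604])}
{'clock': 0.1, 'joints': array([-1.35561532,  0.43516156,  0.02498202,  1.57397141, -0.01161261,
        1.13399759, -0.07512757]), 'dq': array([ 0.00148476, -0.00306476,  0.00023671, -0.00245305, -0.00091595,
        0.00058737,  0.00094247]), 'joint_efforts': array([ 4.13838439e-03, -6.69129610e+01,  9.88616310e-01, -3.15143430e+01,
       -6.04483299e-02,  3.74752586e-02,  6.05886089e-05]), 'position': array([0.19519902, 0.59327191, 0.22603183]), 'ee_rot': array([-4.97225331e-01, -3.10189106e+00,  2.18178044e-03]), 'force': array([ 0.38404593, -1.01326781,  0.2035694 ]), 'ft_torque': array([-0.04286464,  0.00526157, -0.01478171]), 'gripper_force': 0.0, 'width': 1.0006305621589815} 0.0188
```

View pics/top0.png

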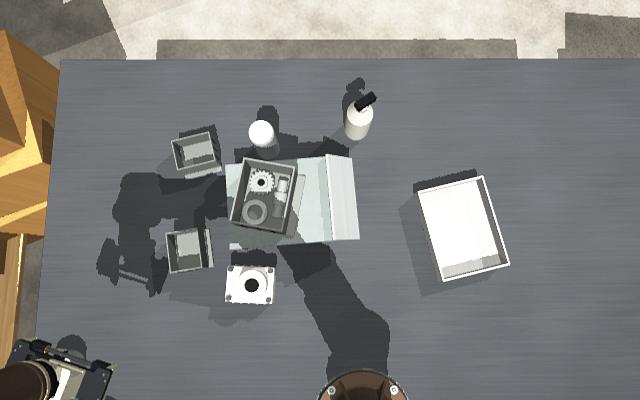

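View pics/side0.png

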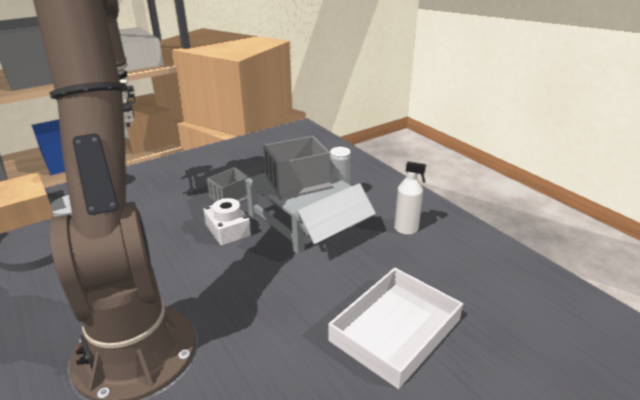

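Top view: the candidates for the tote are the large one on the stand holding the parts (265,195) and small empty ones on the table at (195,152) and (188,250). I choose the one on the stand. The tray is at (463,230), the sprayer at (358,118), the can at (262,135) and the housing at (250,285). A crop will check this choice and give corner pixels.

Run:
```python
from h import *
im=cv2.imread('pics/top0.png')
c=cv2.resize(im[140:260,215:375],None,fx=5,fy=5,interpolation=cv2.INTER_CUBIC)
cv2.imwrite('pics/crop.png',c)
d=get_image('top')
g=cv2.cvtColor(d['image'],cv2.COLOR_RGB2GRAY)
m=(g>165).astype(np.uint8); m[:, :400]=0; m[:160]=0
m[:,530:]=0
m=cv2.morphologyEx(m,cv2.MORPH_CLOSE,np.ones((9,9)))
cs,_=cv2.findContours(m,0,2); c=max(cs,key=cv2.contourArea)
print(cv2.contourArea(c)); h=cv2.convexHull(c)
print(cv2.minAreaRect(h), cv2.approxPolyDP(h,5,True)[:,0])
for p in cv2.approxPolyDP(h,5,True)[:,0]: print(p,cast(d,*p,0.05))
```

```text
6379.0
((463.4063720703125, 227.66697692871094), (96.56592559814453, 69.97268676757812), 74.2913589477539) [[482 175]
 [509 265]
 [443 281]
 [418 191]]
[482 175] [ 0.62450254 -0.32551549  0.05      ]
[509 265] [ 0.38858804 -0.38041795  0.05      ]
[443 281] [ 0.34931051 -0.20863538  0.05      ]
[418 191] [ 0.58229286 -0.15389173  0.05      ]
```

View pics/crop.png

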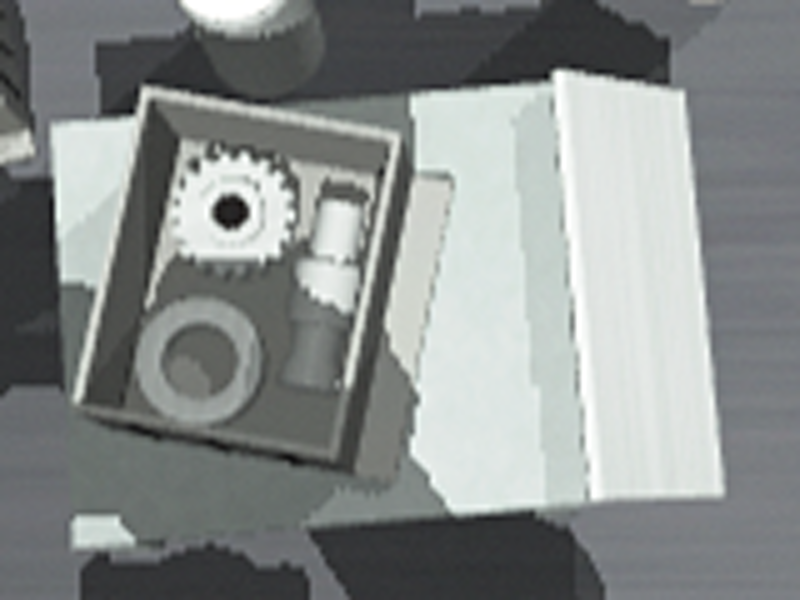

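The crop confirms the tote: gear at (230,210), bearing (200,360), shaft (330,285), flange to the right. The lip's top edge runs (556,70)–(590,500) and the chute end (685,90)–(724,495).

```bash
cat > m.py <<'E'
from h import *
E
python3 - <<'E'
from h import *
d=get_image('top')
C=lambda u,v,z:cast(d,215+u/5-.4,140+v/5-.4,z)[:2]
def pr(n,a,b):
    mm=(a+b)/2; w=b-a; print(n,a.round(4),b.round(4),'mid',mm.round(4),'len',np.hypot(*w).round(4),'ang',np.degrees(np.arctan2(w[1],w[0])).round(2))
pr('lip',C(556,70,.142),C(590,500,.142))
pr('cend',C(685,90,.078),C(724,495,.078))
pr('back',C(50,122,.12),C(72,550,.12))
pr('rimback',C(142,86,.22),C(75,403,.22))
pr('rimfront',C(408,132,.22),C(345,470,.22))
pr('foot',C(453,178,.128),C(390,490,.128))
E
python3 - <<'E'
from h import *
d=get_image('top'); s=get_image('side')
# bystanders: can top center, sprayer cap; housing
print('can',cast(d,261,131,.16)); print('spray body top',cast(d,357,112,.17)); print('spray base side',cast(s,408,228,0)); print('housing',cast(d,251,285,.091), cast(d,226,266,.08),cast(d,274,303,.08))
print('tote2',cast(d,195,150,.06),cast(d,188,248,.06))
E
```

```text
lip [0.6609 0.0893] [0.4509 0.0745] mid [0.5559 0.0819] len 0.2104 ang -175.96
cend [0.6663 0.0216] [0.4566 0.0052] mid [0.5615 0.0134] len 0.2103 ang -175.52
back [0.6409 0.3408] [0.4295 0.3239] mid [0.5352 0.3324] len 0.212 ang -175.45
rimback [0.6342 0.2775] [0.4905 0.3037] mid [0.5624 0.2906] len 0.146 ang 169.65
rimfront [0.6124 0.1572] [0.4604 0.1843] mid [0.5364 0.1707] len 0.1545 ang 169.9
foot [0.61   0.1402] [0.457  0.1703] mid [0.5335 0.1553] len 0.1559 ang 168.85
can [0.71314975 0.2462231  0.16      ]
spray body top [0.75691293 0.01343863 0.17      ]
spray base side [ 0.76999667 -0.00263356  0.        ]
housing [0.34419421 0.27381232 0.091     ] [0.39044009 0.33855292 0.08      ] [0.29997761 0.21821744 0.08      ]
tote2 [0.69295186 0.43320034 0.06      ] [0.43622357 0.44070042 0.06      ]
```

Call:
drive_tool --pt "0 0 0 40 0" --pt "0 0 0 40 0" --pt "0 0 0 40 0" --pt "0 22 -28 0 0.039" --pt "0 22 -28 0 0.039" --pt "0 22 -28 0 0.039" --pt "0 22 -28 0 0.039" --pt "0 22 -28 0 0.039" --pt "0 22 -28 0 0.039" --pt "0 22 -28 0 0.039" --pt "0 22 -28 0 0.039" --pt "0 22 -28 0 0.039" --pt "0 22 -28 0 0.039" --pt "0 22 -28 0 0.039" --pt "0 22 -28 0 0.039" --pt "0 22 -28 0 0.039" --pt "0 22 -28 0 0.039" --grip_force 60

```text
clock: 1.72
position: [0.5041, 0.2001, 0.3469]
ee_rot: [-0.361, 3.12, 0.0]
force: [1.3, 1.1, 0.2]
width: 1.001
gripper_force: 0.0
```

Call:
drive_tool --pt "0 0 -37 0 0" --pt "0 0 -37 0 0" --pt "0 0 -37 0 0" --pt "0 0 -37 0 0" --pt "0 0 -37 0 0" --pt "0 0 -37 0 0" --pt "0 0 -37 0 0" --pt "0 0 -37 0 0" --pt "0 0 -37 0 0" --pt "0 0 -37 0 0" --pt "0 0 -37 0 0" --pt "0 0 -37 0 0" --pt "0 0 -37 0 0" --pt "0 0 -37 0 0" --pt "0 0 -35 0 0" --pt "0 2 0 -40 0" --pt "0 0 0 -40 0" --pt "0 0 0 -40 0" --pt "0 0 0 -40 0" --pt "0 0 0 -40 0"

```text
clock: 3.38
position: [0.5052, -0.3512, 0.1451]
ee_rot: [-0.357, 3.121, -0.0]
force: [0.5, -0.5, -0.1]
width: 1.002
gripper_force: 0.0
```

Call:
drive_tool --pt "0 0 0 -40 0" --pt "0 0 0 -40 0" --pt "0 0 0 -30 0" --pt "0 0 0 -20 0" --pt "0 0 0 0 0" --pt "0.5 0 0 0 0" --pt "0.8 0 0 0 0" --pt "1 0 0 0 0" --pt "1 0 0 0 0" --pt "1 0 0 0 0" --pt "1 0 0 0 0" --pt "1 0 0 0 0" --pt "1 0 0 0 0" --pt "1 0 0 0 0" --pt "1 0 0 0 0"

```text
clock: 4.63
position: [0.5053, -0.3513, 0.0167]
ee_rot: [0.358, -3.121, -0.0]
force: [-0.1, -0.1, 0.5]
width: 0.328
gripper_force: 0.0
```

Call:
drive_tool --pt "1 0 0 0 0" --pt "1 0 0 0 0" --pt "1 0 0 0 0" --pt "1 0 0 0 0" --pt "1 0 0 0 0" --pt "1 0 0 0 0" --pt "1 0 0 0 0" --pt "1 0 0 0 0"

```text
clock: 5.3
position: [0.5053, -0.3517, 0.0168]
ee_rot: [-0.357, 3.121, -0.001]
force: [0.8, -2.9, -1.4]
width: 0.044
gripper_force: 60.0
```

Call:
drive_tool --pt "1 2 6 0 -0.006" --pt "1 3.7 12.4 0 -0.0085" --pt "1 3.7 12.4 0 -0.0085" --pt "1 3.7 12.4 0 -0.0085" --pt "1 3.7 12.4 0 -0.0085" --pt "1 3.7 12.4 0 -0.0085" --pt "1 3.7 12.4 0 -0.0085" --pt "1 3.7 12.4 0 -0.0085" --pt "1 3.7 12.4 0 -0.0085" --pt "1 3.7 12.4 0 -0.0085" --pt "1 3.7 12.4 0 -0.0085" --pt "1 3.7 12.4 0 -0.0085" --pt "1 3.7 12.4 0 -0.0085" --pt "1 3.7 12.4 0 -0.0085" --pt "1 3.7 12.4 0 -0.0085" --pt "1 3.7 12.4 0 -0.0085" --pt "1 3.7 12.4 0 -0.0085" --pt "1 3.7 12.4 0 -0.0085" --pt "1 1.5 6 0 -0.002" --pt "1 0 0 0 0"

```text
clock: 6.97
position: [0.572, -0.1267, 0.0167]
ee_rot: [0.122, -3.139, -0.002]
force: [0.5, 3.2, 0.6]
width: 0.038
gripper_force: 60.0
```

Run:
```python
from h import *
d=grab('top','top1.png')
cv2.imwrite('pics/c1.png',cv2.resize(cv2.cvtColor(d['image'],4)[130:280,310:470],None,fx=4,fy=4))
```

```text
(no output)
```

View pics/c1.png

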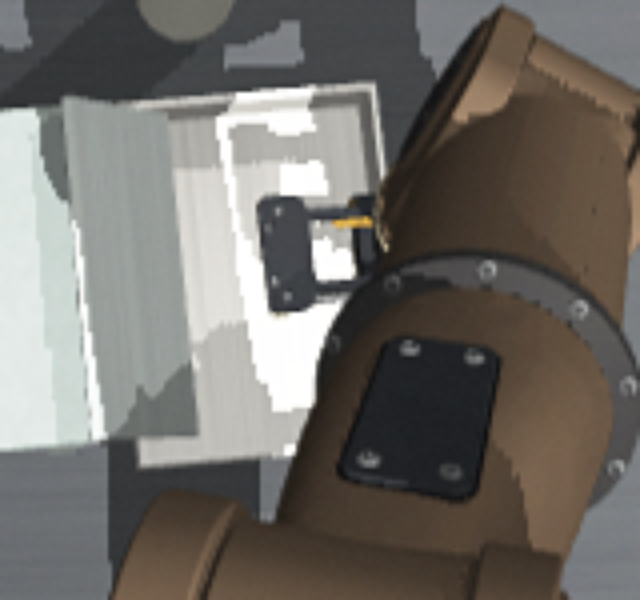

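The tray is in under the chute. Its far rim corner is at crop (375,85), its front near corner at (140,468), and the upper side edge runs (140,103)–(375,85).

Run:
```python
from h import *
d=get_image('top')
C=lambda u,v,z=.05:cast(d,310+u/4-.4,130+v/4-.4,z)[:2]
S=np.array([.5555,.0828]); xh=np.array([.0785,-.9969]); yh=np.array([.9969,.0785])
st=lambda p:(np.array([(p-S)@xh,(p-S)@yh])*1e3).round(1)
for q in[(140,103),(375,85),(140,468),(290,455),(385,195)]: print(q,C(*q).round(4),st(C(*q)))
for q in[(65,97),(102,440)]: print('lip',st(C(*q,.142)))
for q in[(167,108),(197,434)]: print('end',st(C(*q,.078)))
```

```text
(140, 103) [0.6794 0.0381] [ 54.3 120. ]
(375, 85) [ 0.6912 -0.119 ] [211.8 119.4]
(140, 468) [0.4379 0.0413] [  32.2 -120.5]
(290, 455) [ 0.4457 -0.0557] [ 129.4 -120.3]
(385, 195) [ 0.6163 -0.123 ] [210.   44.5]
lip [  1.9 104.9]
lip [   6.  -105.4]
end [ 69.3 108.4]
end [  68.3 -103.3]
```

Call:
drive_tool --pt "1 0 -2 0 0" --pt "1 0.3 -1.5 0 0" --pt "1 0 0 0 0" --pt "1 0 0 0 0" --pt "0.6 0 0 0 0" --pt "0.6 0 0 0 0" --pt "0.6 0 0 0 0" --pt "0.6 0 0 0 0" --pt "0.6 0 0 0 0" --pt "0.6 0 0 20 0" --pt "0.6 0 0 40 0" --pt "1 0 0 40 0" --pt "1 0 0 40 0" --pt "1 0 0 40 0" --pt "1 0 0 40 0" --pt "1 0 0 40 0" --pt "1 0 0 40 0" --pt "1 0 0 30 0" --pt "1 0 0 20 0"

```text
clock: 8.65
position: [0.5725, -0.1327, 0.3706]
ee_rot: [-0.118, 3.135, -0.001]
force: [1.2, -0.5, 0.3]
width: -0.001
gripper_force: 0.0
```

Call:
drive_tool --pt "0.4 -1 35 0 -0.0215" --pt "0.4 -1 35 0 -0.0215" --pt "0.4 -1 35 0 -0.0215" --pt "0.4 -1 35 0 -0.0215" --pt "0.4 -1 35 0 -0.0215" --pt "0.4 -1 35 0 -0.0215" --pt "0.4 -1 35 0 -0.0215" --pt "0.4 -1 35 0 -0.0215" --pt "0.4 -1 35 0 -0.0215" --pt "0.4 -1 35 0 -0.0215" --pt "0.4 -1 35 0 -0.0215" --pt "0.4 -1 35 0 -0.0215" --pt "0.4 0 0 -40 0" --pt "0.4 0 0 -40 0" --pt "0.4 0 0 -30 0" --pt "0.4 0 0 0 0"

```text
clock: 9.98
position: [0.5565, 0.2869, 0.2504]
ee_rot: [-0.285, -3.12, 0.01]
force: [-1.0, -0.4, -0.6]
width: 0.603
gripper_force: 0.0
```

Run:
```python
from h import *
d=grab('side','s2.png')
cv2.imwrite('pics/s2c.png',cv2.resize(cv2.cvtColor(d['image'],4)[90:290,180:440],None,fx=3,fy=3))
```

```text
(no output)
```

View pics/s2c.png

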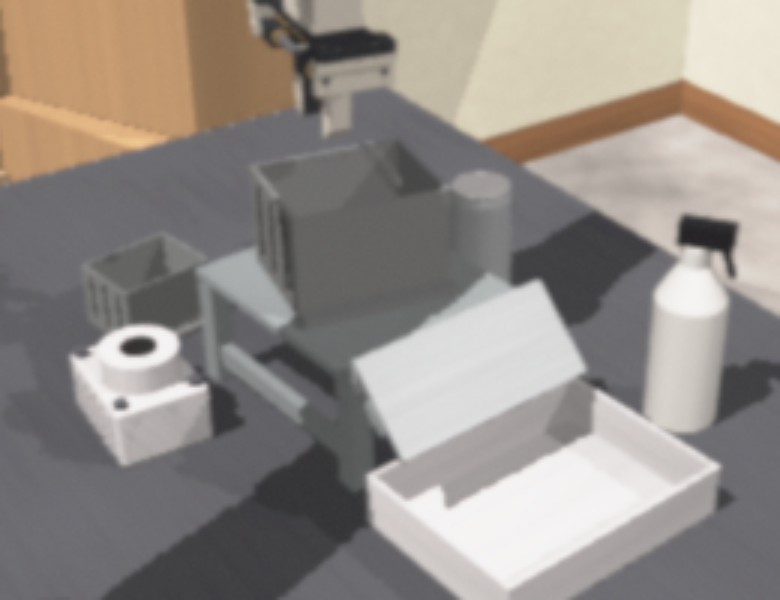

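The side view shows the tray under the chute with its rim at (370,480)–(715,465), the tote untouched, and the finger tips at (335,130) over the tote's back wall. Now grip that wall.

Call:
drive_tool --pt "0.4 1 1 -30 0" --pt "0.4 0 0 -30 0" --pt "0.4 0 0 -10 0" --pt "0.4 0 0 0 0" --pt "1 0 0 0 0" --pt "1 0 0 0 0" --pt "1 0 0 0 0" --pt "1 0 0 0 0" --pt "1 0 0 0 0" --pt "1 0 0 0 0" --pt "1 0 0 0 0" --pt "1 0 0 0 0" --pt "1 0 0 0 0" --pt "1 0 0 0 0" --pt "1 0 0 0 0" --pt "1 0 0 0 0" --pt "1 0 0 0 0" --grip_force 40

```text
clock: 11.45
position: [0.561, 0.2894, 0.1868]
ee_rot: [0.286, 3.128, 0.001]
force: [-0.2, 2.7, 1.0]
width: 0.042
gripper_force: 40.0
```

Call:
drive_tool --pt "1 -0.5 -2 0 0.02" --pt "1 -1.4 -4 0 0.024" --pt "1 -1.4 -5 0 0.024" --pt "1 -1.4 -5 0 0.024" --pt "1 -1.4 -5 0 0.024" --pt "1 -1.4 -5 0 0.024" --pt "1 -1.4 -5 0 0.024" --pt "1 -1.4 -5 0 0.024" --pt "1 -1.4 -5 0 0.024" --pt "1 -1.4 -5 0 0.024" --pt "1 -1.4 -5 0 0.024" --pt "1 -1.4 -5 0 0.001" --pt "1 -1 -4 0 0" --pt "1 0 0 0 0" --pt "1 0 0 0 0"

```text
clock: 12.7
position: [0.544, 0.228, 0.1868]
ee_rot: [0.123, -3.139, 0.002]
force: [-2.2, -1.4, 2.7]
width: 0.039
gripper_force: 40.0
```

Run:
```python
from h import *
d=grab('top','t3.png')
cv2.imwrite('pics/t3c.png',cv2.resize(cv2.cvtColor(d['image'],4)[140:260,215:375],None,fx=5,fy=5,interpolation=2))
```

```text
(no output)
```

View pics/t3c.png

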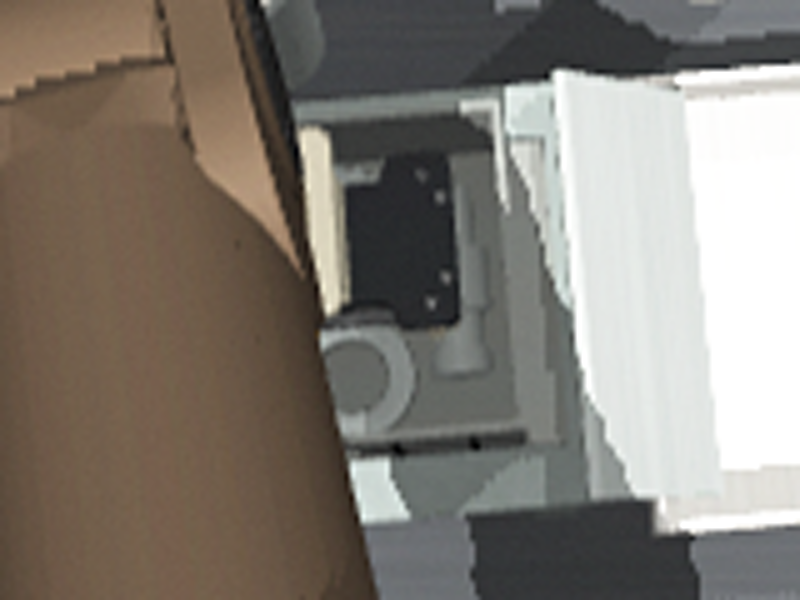

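The tote is square to the lip: its front rim runs (500,100)–(525,440), parallel to the lip's edge, with the foot about 8 mm short of it. Now slide it home.

Call:
drive_tool --pt "1 0.2 -2 0 0" --pt "1 0.2 -2 0 0" --pt "1 0.2 -2 0 0" --pt "1 0.1 -1 0 0" --pt "1 0 -1 0 0" --pt "1 0 0 0 0"

```text
clock: 13.25
position: [0.5449, 0.2223, 0.1868]
ee_rot: [-0.125, 3.139, 0.002]
force: [0.2, 5.4, 1.6]
width: 0.042
gripper_force: 40.0
```

Call:
drive_tool --pt "1 0.1 -1 0 0" --pt "1 0.1 -1 0 0" --pt "1 0 -1 0 0" --pt "1 0 0 0 0"

```text
clock: 13.58
position: [0.5448, 0.2208, 0.187]
ee_rot: [-0.127, 3.139, 0.005]
force: [-1.7, 8.8, 2.0]
width: 0.039
gripper_force: 40.0
```

Call:
drive_tool --pt "1 0.1 -1.5 0 0" --pt "1 0.1 -1.5 0 0" --pt "1 0 -1 0 0" --pt "1 0 0 0 0"

```text
clock: 13.92
position: [0.5449, 0.2204, 0.1878]
ee_rot: [-0.131, 3.137, 0.012]
force: [-3.5, 17.4, 5.8]
width: 0.041
gripper_force: 40.0
```

Call:
drive_tool --pt "1 0 3.5 -1 0" --pt "1 0 0 0 0" --pt "0.7 0 0 0 0" --pt "0.7 0 0 0 0" --pt "0.7 0 0 0 0" --pt "0.7 0 0 0 0" --pt "0.7 0 0 0 0" --pt "0.7 0 0 30 0" --pt "0.3 0 0 30 0" --pt "0 0 10 30 0" --pt "0 0 10 0 0"

```text
clock: 14.83
position: [0.5482, 0.2374, 0.2817]
ee_rot: [-0.12, 3.132, 0.005]
force: [0.7, 1.0, 0.9]
width: 0.47
gripper_force: 0.0
```

Run:
```python
from h import *
o=observe(); print(o['joints'].round(2),o['position'],o['width'])
d=grab('top','t4.png')
cv2.imwrite('pics/t4c.png',cv2.resize(cv2.cvtColor(d['image'],4)[140:260,215:375],None,fx=5,fy=5,interpolation=2))
```

```text
[-0.85  0.36  0.49  1.6  -0.18  1.22  1.32] [0.54817014 0.23738973 0.2816605 ] 0.46987909610424505
```

View pics/t4c.png

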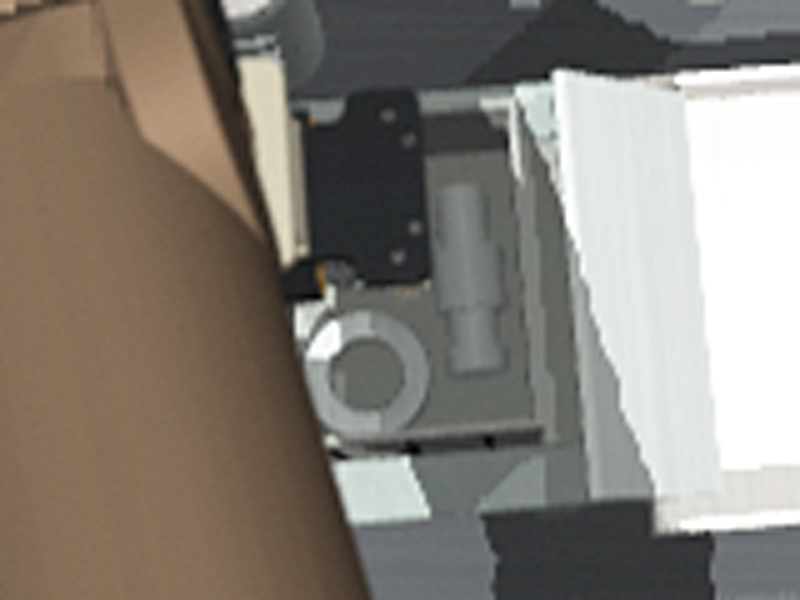

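The tote's foot is up against the lip and parallel to it (rim (515,100)–(543,440)), and the parts are inside. Turn the hand and go behind the back wall.

Call:
drive_tool --pt "0 0 0 10 -0.1208" --pt "0 0 0 0 -0.1208" --pt "0 0 2 0 -0.1208" --pt "0 0 2 0 -0.1208" --pt "0 0 2 0 -0.1208" --pt "0 0 2 0 -0.1208" --pt "0 -1 2 0 -0.1208" --pt "0 -1 2 0 -0.1208" --pt "0 -1 2 0 -0.1208" --pt "0 -1 2 0 -0.1208" --pt "0 -1 2 0 -0.1208" --pt "0 -1 0 0 -0.1208" --pt "0 0 0 0 -0.1208" --pt "0 0 0 0 0" --pt "0 0 0 0 0"

```text
clock: 16.13
position: [0.5389, 0.2552, 0.2848]
ee_rot: [2.128, 2.311, -0.003]
force: [0.6, 0.4, -0.5]
width: 0.999
gripper_force: 0.0
```

Call:
drive_tool --pt "0 3 0 -30 0" --pt "0 0 0 -30 0" --pt "0 0 0 -18 0" --pt "0 0 0 0 0" --pt "0 0.3 -4 0 0" --pt "0 0.3 -4 0 0" --pt "0 0.3 -4 0 0" --pt "0 0 0 0 0"

```text
clock: 16.8
position: [0.5441, 0.2421, 0.2093]
ee_rot: [2.132, 2.306, 0.003]
force: [-0.4, 0.1, 0.4]
width: 1.0
gripper_force: 0.0
```

Call:
drive_tool --pt "0 0.2 -3 0 0" --pt "0 0.2 -3 0 0" --pt "0 0.1 -2 0 0" --pt "0 0.1 -2 0 0" --pt "0 0 0 0 0"

```text
clock: 17.22
position: [0.5438, 0.2339, 0.2079]
ee_rot: [-2.131, -2.308, -0.001]
force: [-1.0, 1.8, 1.1]
width: 0.999
gripper_force: 0.9
```

Call:
drive_tool --pt "0 0.4 -5 2 0" --pt "0 0.4 -5 5 0" --pt "0 0.4 -5 6 0" --pt "0 0.4 -5 6 0" --pt "0 0.4 -5 6 0" --pt "0 0.4 -5 5 0" --pt "0 0.4 -5 5 0" --pt "0 0.4 -5 5 0" --pt "0 0 0 0 0"

```text
clock: 17.97
position: [0.5471, 0.1969, 0.2499]
ee_rot: [-2.127, -2.308, -0.009]
force: [-4.3, 12.7, 10.4]
width: 1.002
gripper_force: 8.0
```

Run:
```python
from h import *
d=grab('side','s5.png')
cv2.imwrite('pics/s5c.png',cv2.resize(cv2.cvtColor(d['image'],4)[90:290,180:440],None,fx=3,fy=3))
```

```text
(no output)
```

View pics/s5c.png

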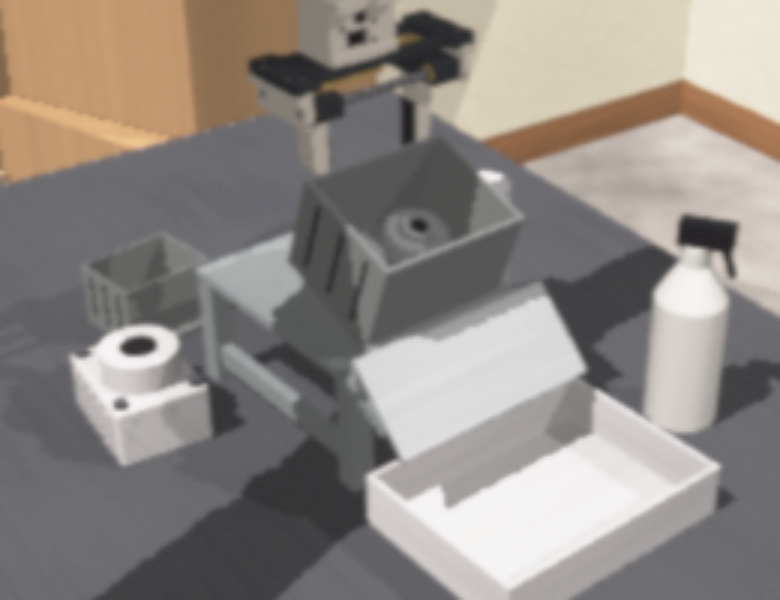

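The side view shows the tote tilted about 20° about its foot at the lip, square, with both fingers behind the rim. Continue the arc.

Call:
drive_tool --pt "0 0.5 -6.5 4.5 0" --pt "0 0.5 -6.5 4 0" --pt "0 0.5 -6.5 4 0" --pt "0 0.5 -6.5 3.5 0" --pt "0 0.5 -6.6 3 0" --pt "0 0.5 -6.6 3 0" --pt "0 0.5 -6.6 2.5 0" --pt "0 0.5 -6.6 2.5 0" --pt "0 0.5 -7 2 0" --pt "0 0.5 -7 2 0" --pt "0 0.5 -7 1.5 0" --pt "0 0.5 -7 1 0" --pt "0 0.5 -7 1 0" --pt "0 0.5 -7 0.5 0" --pt "0 0.5 -7 0 0" --pt "0 0.5 -7 0 0"

```text
clock: 19.35
position: [0.5561, 0.0846, 0.2841]
ee_rot: [2.13, 2.306, 0.004]
force: [0.4, 0.4, 5.4]
width: 1.0
gripper_force: 2.4
```

Call:
drive_tool --pt "0 0.5 -7 -0.5 0" --pt "0 0.5 -7 -1 0" --pt "0 0.5 -7 -1.5 0" --pt "0 0.5 -7 -2 0" --pt "0 0 0 0 0"

```text
clock: 19.77
position: [0.5569, 0.0548, 0.2777]
ee_rot: [2.134, 2.304, -0.001]
force: [-0.1, 0.5, -0.3]
width: 1.008
gripper_force: 0.0
```

Force has gone, so the tote has overbalanced. Back the hand off and let things settle, then look.

Call:
drive_tool --pt "0 0 0 30 0" --pt "0 0 20 35 0" --pt "0 0 35 20 0" --pt "0 0 40 0 0" --pt "0 0 40 0 0" --pt "0 0 40 0 0" --pt "0 0 40 0 0" --pt "0 0 40 0 0" --pt "0 0 40 0 0" --pt "0 0 20 0 0" --pt "0 0 0 0 0" --pt "0 0 0 0 0"

```text
clock: 20.77
position: [0.5558, 0.3736, 0.3611]
ee_rot: [-2.129, -2.31, 0.005]
force: [-0.1, 0.0, -0.8]
width: 1.0
gripper_force: 0.0
```

Run:
```python
from h import *
a=[cv2.cvtColor(get_image(n)['image'],4) for n in('side','top')]
cv2.imwrite('pics/f.png',np.vstack([cv2.resize(a[0][120:320,200:480],(800,571))[:330] if 0 else cv2.resize(a[0][140:310,230:480],(441,300)),cv2.resize(a[1][120:280,240:475],(441,300))]))
```

```text
(no output)
```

View pics/f.png

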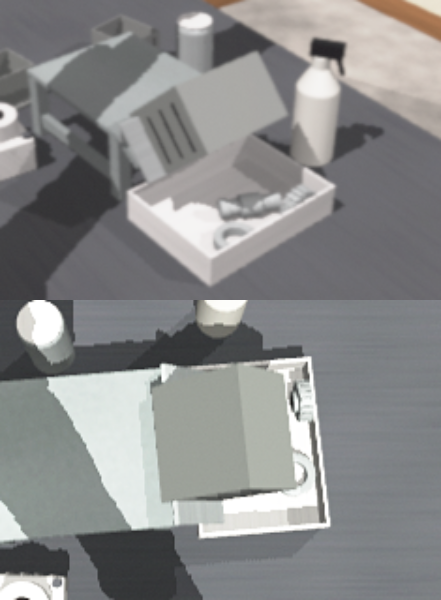

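All three parts lie in the tray: the shaft at (250,205), the gear at (298,195) and the bearing at (235,235) in the side view. The tote lies square on the chute with its foot behind the lip, and the bystanders stand. One numeric check of the tray.

Run:
```python
from h import *
d=get_image('top')
S=np.array([.5555,.0828]); xh=np.array([.0785,-.9969]); yh=np.array([.9969,.0785])
st=lambda p:(np.array([(p-S)@xh,(p-S)@yh])*1e3).round(1)
for u,v in[(310,357),(328,525),(202,536)]: print(st(cast(d,240+u/1.877-.3,120+(v-300)/1.875-.3,.05)[:2]))
for u,v in[(152,372),(162,500)]: print('foot',st(cast(d,240+u/1.877-.3,120+(v-300)/1.875-.3,.13)[:2]))
```

```text
[216.  121.1]
[ 213.9 -118. ]
[  39.4 -118.4]
foot [-11.4  98.2]
foot [-12.6 -71.2]
```

```bash
python3 -c "
from cell import arm
print(arm.sign_off())"
```

```text
the job is handed in; nothing more can be done
None
```

The job is handed in: the tray is centred under the chute to within about 2 mm, the tote lies on the chute with its foot hooked behind the lip, all three parts are in the tray, and the spray bottle, can and housing were left where they stood.

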